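Turn a clay tile over with the tipping tray

ROBOT

A 6-joint arm with a two-finger parallel gripper is mounted at the origin on a cart in front of the work surface, level with it; the furniture and walls round the work are solid. World frame = base frame: x ahead of the robot, y to its left, z up, the work surface at z = 0. Lengths are in mm, angles in rad, forces in N, time in s.
With the tool pointing down it reaches from about 350 to 975 mm from the base axis. Payload 7.1 kg.
Tool frame: the origin (TCP) lies midway between the tips of the shut fingers; the grasp point (between the pads) lies pinch_z behind it (pinch_z is the distance from the TCP to the grasp point, in mm); z points along the fingers, y is the direction in which the jaws open and shut (so a half turn about z gives the same grasp; the last joint's range is limited). The gripper opens to 88 mm and grips with 3 to 60 N. Pads are 20 mm wide; open, the fingers measure 115 mm over their backs; the gripper's body (75 mm by 178 mm) begins 61 mm behind the grasp point.
Start: joints at [1.281, 0.423, 1.63, -0, 1.089, -0.019], TCP at [167.157, 602.215, 195.175] pointing down, gripper open.
Joint ranges: [-3, 3], [-0.9, 2.11], [0.09, 2.58], [-1.31, 4.45], [0.11, 2.69], [-2.54, 2.54]. Speed limits (rad/s): [2.39, 2.39, 3.01, 3.14, 3.14, 3.14].

INTERFACE

Orientations are given as a rotation vector (axis times angle).
In Python, from cell import sense, grab_frame, get_calibration, close_job, find_in, silhouettes, tip_of, pinch_z gives the robot as it stands.
- The arm moves only by the shell command python3 -m crank 'ROWS' [FORCE]. ROWS is JSON, a list of rows, each a list of 3 entries, a list of its own where there are three numbers: the shift along the tool's x, y, z in mm, then the turn, a rotation vector about the tool's x, y, z in degrees, then the opening, from -1 (shut) to 1 (fully open). A call has 1 to 5 rows; each row is the pose to reach, as a shift and turn from the pose measured when the call began, along the tool's axes at that moment; what a row does not reach only later rows make up. A row lasts 1/10 s, in which the tool goes at most 50 mm and 8.59 degrees, less where a joint would pass 70% of its speed; a pose out of reach is approached as far as the arm can. A call with a gripper value outside its range is refused whole. The fingers move at their own pace and stop on an object; FORCE is the grip in N (left out, the last holds). Time passes only in rows, so rows that repeat a pose let the fingers close. It gives the time, the measured TCP pose, the force and the opening at its end, in the units of the state.
- sense(): the state, without advancing time (a new reading comes with each control period).
- grab_frame(name): name is "scene" or "top" or "wrist"; returns the picture (384x512x3 uint8, red, green, blue); there is no depth.
- get_calibration(name): a dict with "vfov" (degrees; the focal length in pixels is half the picture's height over the tangent of half this angle, whatever the lens; pixels are square), "cx", "cy" (the principal point, pixels), "eye" and "orientation" of the camera in the world. Camera axes: x right, y up, looking along -z (the intrinsics and any distortion apply to the point x, -y, -z); pixel columns grow to the right and rows downward; lengths in mm; the calibration is good to about 2 mm. A picture is of the moment at which its call begins: read the wrist's pose just before it. get_calibration takes no time and is no camera call; for the wrist camera it gives the pose at the moment of the call.
- close_job(): hands the job in, once; it reports no verdict.
Trained networks look in the newest picture that a camera, given by its name, has taken for a name from the list of things; names that differ only in an ending like _2 or _b are one class to them, and where a whole thing is asked for, a point or a joint stands for the part that bears it (a point fixed in the world has none). Each returns a list of dicts, best first, with "conf" (0 to 1); they miss things now and then, are a little off and sometimes report something else, mostly with a low value. They report only what shows in the picture. A call takes as long as a camera call. They do not tell look-alikes from the thing itself.
- find_in(label, camera): "bbox" ([centre column, centre row, width, height] in pixels, round what is visible of it).
- silhouettes(label, camera): "mask" (384x512 bool, what is visible of it) and "bbox" ([centre column, centre row, width, height] in pixels, round what is visible of it).
- tip_of(label, camera): "xy" ([column, row] in pixels: a listed point, or the origin of a listed thing).
The state is a dict: "time": time; "joints": joint angles; "dq": joint speeds; "effort": joint torques, N m; "tool_pos": TCP position; "orientation": TCP orientation; "contact_force": force on the tool from outside, world axes, zero at the start; "wrist_torque": the same for the moment, N m; "gripper_width": finger opening in mm.
Only numpy, scipy, OpenCV 4.12 (cv2) and the standard library are available. Lean on these libraries where they do the work, as an engineer would, in place of code of your own. Each camera call takes 0.05 s, during which the arm holds its last target. There are 200 camera calls.

TASK

Two tipping trays each hold a clay tile; one of the tiles lies the wrong way up, with its ribbed back showing. Lift that tray by its wooden bar and swing it up and well past upright, until the tile slides down and tumbles over into the pan beyond the hinge with its round boss up, then bring the empty tray all the way back down and let go. Do not touch the tile itself, and leave the other tray and its tile alone.

Things in the scene. Friction and masses are not known exactly. Their poses are not given: they have to be found in the camera images.
- turner: the plywood jig holding the wrong-way-up tile, 230 x 122 mm, fixed; an identical jig with the other tile stands beside it. Hinged tray on the near side, open pan beyond the hinge. Origin on the worktop below the hinge axis (20 mm up); x from tray to pan, y along the hinge, z up. Pan inside: x 4 to 112, y -53 to 53 mm, floor at z 12, walls to z 48 mm
- tray_bar (a point): centre of this tray's bar, a round wooden rod 12 mm thick along jig y, 92 mm clear between its arms. It moves with the tray, 151 mm from the hinge axis; tray down: at jig x -148 mm, 50 mm above the worktop, 32 mm free between rod and tray end. It turns with the tray, so let it roll between the fingers, or turn the hand with it
- tray (a joint): hinge of this tray, rad: 0 flat, 1.57 upright, stop at 2.1 leaning over the pan. Tray 0.25 kg, no spring: let go, it falls back (or, past upright, over to the stop). Inside 102 x 84 mm, 15 mm lip at the hinge. The tile slides to the lip at about 0.4 to 0.9 rad and tumbles over it into the pan at about 1.6 to 1.85 rad; 1.95 is ample
- tile: the tile to turn over: 60 x 60 x 12 mm clay, about 90 g, loose in the tray. Origin at its centre; its z axis points out of its ribbed back (four straight ribs), up at the start; the opposite face has one round raised boss 36 mm wide
- other_tray (a joint): hinge of the other, identical tray, rad, 0 lying flat: leave it
- other_tile: the identical tile in the other tray, already right way up (round boss up, ribs below): leave it. Origin at its centre, its z axis points out of the boss face
Things that resemble listed ones, but are neither listed nor needed, are in the scene too. Leave any blue, grey or purple look-alike of the tile alone.

How it is judged:
By the outcome, as a careful person would: the job done as asked, in the order asked, and still so for the second after the job is handed in, with the robot touching nothing.
It also fails if it takes over 48 s, if anything falls off the work surface, if the arm or the gripper's body presses on something with over 40 N, if the wrist force passes 120 N, or if a joint passes its speed limit or range.

## Working session

There is one attempt and no reset: what is moved stays moved. The work goes in short steps, Python scripts to look and compute and a shell command to move; the robot and the scene stay as the last step left them, time stands still between calls to the robot, and variables do not carry over. Pictures are saved under pics/ and viewed, about 8 in all and at most 12, crops included, and the job is handed in when it is done.

```bash
mkdir -p pics; ls
cat > h.py <<'E'
import numpy as np, cv2
from scipy.spatial.transform import Rotation as R
from cell import *
def cam(n):
    c=get_calibration(n); return c
def rot(o):
    o=np.array(o,float)
    return o if o.shape==(3,3) else R.from_rotvec(o).as_matrix()
def ray(c,px):
    f=192/np.tan(np.radians(c["vfov"])/2)
    d=np.array([(px[0]-c["cx"])/f,-(px[1]-c["cy"])/f,-1.])
    return np.array(c["eye"],float),rot(c["orientation"])@d
def atz(c,px,z):
    e,d=ray(c,px); return e+d*(z-e[2])/d[2]
def save(im,n): cv2.imwrite("pics/"+n,im[:,:,::-1])
E
python3 - <<'E'
from h import *
for n in("scene","top"):
    im=grab_frame(n); c=cam(n); print(n,c)
    save(im,n+".png")
    for l in("tile","other_tile","turner","tray_bar"):
        r=(tip_of(l,n))
        for k in r[:4]:
            z={"tray_bar":50,"turner":0}.get(l,25)
            print(l,np.round(k["xy"]),round(k["conf"],2),np.round(atz(c,k["xy"],z)))
print(sense(),pinch_z)
E
```

```text
pics
scene {'vfov': 42.18987320125746, 'cx': 252.20944234260273, 'cy': 190.3003025778728, 'eye': array([-239.49153356, -636.58072584,  625.61264564]), 'orientation': array([ 0.99214784, -0.47414726, -0.7871274 ])}
tile [278. 293.] 0.87 [ 335. -226.   25.]
tile [336. 235.] 0.78 [ 566. -208.   25.]
tile [245. 247.] 0.71 [405. -87.  25.]
tile [306. 200.] 0.66 [652. -73.  25.]
other_tile [185. 179.] 0.78 [537. 230.  25.]
turner [345. 238.] 0.73 [ 604. -212.    0.]
turner [186. 182.] 0.2 [558. 249.   0.]
tray_bar [303. 243.] 0.8 [ 465. -191.   50.]
tray_bar [346. 238.] 0.44 [ 536. -248.   50.]
top {'vfov': 42.353159508704564, 'cx': 256.78343287882046, 'cy': 196.8393592583528, 'eye': array([ 458.01032983,  -23.1702695 , 1281.85285831]), 'orientation': array([ 0.02981013, -0.02849262, -1.59087888])}
tile [278. 226.] 0.81 [428. -74.  25.]
tile [267. 125.] 0.78 [687. -53.  25.]
tile [332. 254.] 0.68 [ 357. -211.   25.]
other_tile [165. 190.] 0.97 [526. 210.  25.]
turner [329. 155.] 0.86 [ 611. -213.    0.]
tray_bar [328. 215.] 0.56 [ 454. -199.   50.]
{'time': 0.5, 'joints': array([ 1.28098032e+00,  4.23104017e-01,  1.62992912e+00,  6.10146856e-06,
        1.08856323e+00, -1.89838077e-02]), 'dq': array([-1.74032041e-04,  8.50530642e-04, -3.36033446e-04, -1.04324320e-03,
        7.42357132e-04, -6.03255296e-05]), 'effort': array([ 3.73371604e-04, -5.44141924e+01, -2.73815292e+01,  6.44198293e-02,
        1.76641362e-02, -3.70016551e-05]), 'tool_pos': array([167.16556372, 602.2060851 , 195.16108792]), 'orientation': array([-4.24126825e-01, -3.11282568e+00,  4.45232032e-06]), 'contact_force': array([ 0.43615097, -0.94084347,  0.13613617]), 'wrist_torque': array([-0.04812282,  0.01425097,  0.01526626]), 'gripper_width': 88.06597349459992} 18.700000000000003
```

Run:
```python
import cv2
a=cv2.imread("pics/top.png");cv2.imwrite("pics/top2.png",cv2.resize(a[80:310,90:400],None,fx=2.5,fy=2.5,interpolation=cv2.INTER_CUBIC))
```

```text
(no output)
```

View pics/scene.png

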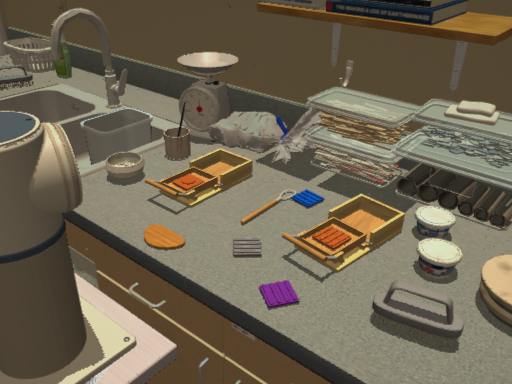

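View pics/top2.png

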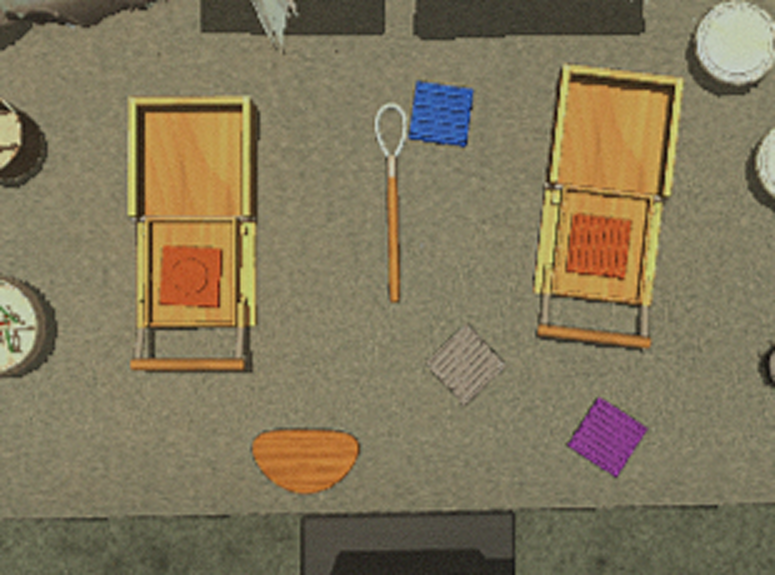

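The ribbed orange tile is in the right-hand jig, at scene (333,236) and top (330,178). Things it could be confused with:
- boss-up orange tile in the left jig, top (165,190)
- blue look-alike, top (266,125)
- grey look-alike, top (276,226)
- purple look-alike, top (333,255)
- lone wooden piece, top (212,264)

I choose the right-hand jig. Its bar ends are at about top (305,212) and (350,217).

```bash
cat >> h.py <<'E'
def rel(p,Rt):
    "shift (tool frame) and turn (deg rotvec) from now to TCP p, rotation Rt"
    s=sense(); R0=rot(s["orientation"])
    return np.round(R0.T@(np.array(p)-s["tool_pos"]),1), np.round(np.degrees(R.from_matrix(R0.T@Rt).as_rotvec()),1)
def tooldown(yaw,sgn=1):
    "tool y = sgn*jig x, z down"
    y=sgn*np.array([np.cos(yaw),np.sin(yaw),0]); z=np.array([0,0,-1.]); x=np.cross(y,z)
    return np.stack([x,y,z],1)
E
python3 - <<'E'
from h import *
c=cam("top")
b=[atz(c,p,50) for p in((305.2,212),(350,216.8))]
h=[atz(c,p,25) for p in((308,154.4),(354,158.8))]
print(np.round(b),np.round(h))
bm=(b[0]+b[1])/2; hm=(h[0]+h[1])/2
d=bm-hm; print("dist",np.hypot(*d[:2])); 
for q in(b,h):
    v=q[0]-q[1]; print("yaw from y axis",np.arctan2(-v[0],v[1]),np.linalg.norm(v))
print("yaw from x",np.arctan2(-d[1],-d[0]), bm)
# scene vs top triangulation of bar point
e1,d1=ray(c,(327.6,214.4)); e2,d2=ray(cam("scene"),(303,243))
t=np.linalg.lstsq(np.stack([d1,-d2],1),e2-e1,rcond=None)[0]; print(e1+d1*t[0],e2+d2*t[1])
yaw=-0.12
R0=rot(sense()["orientation"]); print(np.round(R0,2))
for sg in(1,-1):
    print(sg,[rel(p,tooldown(yaw,sg)) for p in((420,250,260),(455,-199,220))])
E
python3 -m crank '[[[0,0,-40],[0,0,0],0.0],[[0,0,-60],[0,0,0],0.0]]'
```

```text
[[ 464. -142.   50.]
 [ 449. -253.   50.]] [[ 610. -155.   25.]
 [ 596. -272.   25.]]
dist 147.61425434410285
yaw from y axis -0.12700820671097957 111.81802905670767
yaw from y axis -0.11618186007395313 117.52296321287608
yaw from x -0.10821807459042923 [ 456.43172124 -197.54634466   50.        ]
[ 456.43957955 -196.50945609   57.41595318] [ 456.38994522 -196.44303784   57.40661426]
[[-0.96  0.27 -0.  ]
 [ 0.27  0.96 -0.  ]
 [ 0.   -0.   -1.  ]]
1 [(array([-337.8, -271.7,  -64.8]), array([-0. , -0. , 81.4])), (array([-491.7, -695. ,  -24.8]), array([-0. , -0. , 81.4]))]
-1 [(array([-337.8, -271.7,  -64.8]), array([  0. ,  -0. , -98.6])), (array([-491.7, -695. ,  -24.8]), array([  0. ,  -0. , -98.6]))]
time: 0.7
tool_pos: [167.3, 602.9, 257.2]
orientation: [0.424, 3.113, 0.003]
contact_force: [0.0, 0.2, 0.8]
gripper_width: 75.5
```

```bash
python3 -m crank '[[[-40,-32,0],[0,0,8],-0.2],[[-78,-63,0],[0,0,16],-0.2],[[-116,-94,0],[0,0,24],-0.2],[[-154,-125,0],[0,0,32],-0.2],[[-192,-155,0],[0,0,40],-0.2]]'
python3 - <<'E'
from h import *
print(rel((420,200,240),tooldown(-.12)),rel((450,-197,200),tooldown(-.12)))
E
```

```text
time: 1.2
tool_pos: [311.6, 400.5, 257.2]
orientation: [-1.47, -2.776, -0.003]
contact_force: [0.4, -0.9, 0.9]
gripper_width: 36.8
(array([-226.8,  -23. ,   16.9]), array([ 0.1, -0.1, 41.1])) (array([-572.1, -221.3,   56.1]), array([ 0.1, -0.1, 41.1]))
```

```bash
python3 -m crank '[[[-48,-12,0],[0,0,8],-0.2],[[-96,-24,0],[0,0,16],-0.2],[[-144,-37,4],[0,0,24],-0.2],[[-191,-50,8],[0,0,32],-0.2],[[-238,-65,12],[0,0,41],-0.2]]'
python3 - <<'E'
from h import *
print(rel((450,-197,200),tooldown(-.12)))
E
```

```text
time: 1.7
tool_pos: [392.0, 165.4, 245.1]
orientation: [-2.348, -2.087, -0.005]
contact_force: [0.8, -0.3, -0.1]
gripper_width: 35.2
(array([-353.2,  100. ,   44.3]), array([ 0.1, -0.2,  0.1]))
```

```bash
python3 -m crank '[[[-48,13,5],[0,0,0],-0.2],[[-96,27,12],[0,0,0],-0.2],[[-144,40,18],[0,0,0],-0.2],[[-192,54,25],[0,0,0],-0.2],[[-240,68,32],[0,0,0],-0.2]]'; python3 -m crank '[[[-48,13,5],[0,0,0],-0.2],[[-90,26,10],[0,0,0],-0.2],[[-113,32,13],[0,0,0],-0.2],[[-113,32,13],[0,0,0],-0.2]]';  python3 - <<'E'
from h import *
print(rel((450,-197,200),tooldown(-.12)))
c=cam("wrist");im=grab_frame("wrist");save(im,"w1.png");print(c)
for k in tip_of("tray_bar","wrist"): print(k, atz(c,k["xy"],50))
E
```

```text
time: 2.2
tool_pos: [431.1, -79.8, 213.3]
orientation: [2.348, 2.087, 0.006]
contact_force: [-0.3, 0.5, 0.5]
gripper_width: 35.1
time: 2.6
tool_pos: [449.9, -198.4, 199.7]
orientation: [2.351, 2.082, 0.006]
contact_force: [0.1, 0.5, -0.8]
gripper_width: 34.9
(array([ 1.4, -0.1, -0.3]), array([ 0.2, -0.1, -0.1]))
{'vfov': 60.52980184272611, 'cx': 256.2422548169453, 'cy': 193.97762321026667, 'eye': array([ 460.15608781, -117.62901279,  389.26758813]), 'orientation': array([-0.29984168,  0.01340432, -0.12032713])}
{'xy': [265.6, 173.2], 'conf': 0.58} [ 461.73061697 -200.32607833   50.        ]
```

View pics/w1.png

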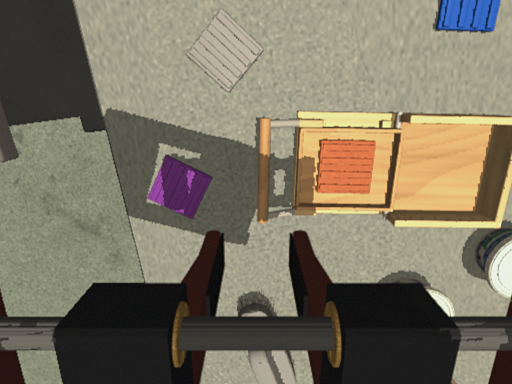

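The wrist view shows the four-ribbed tile at (346,167). The bar runs vertically from (264,119) to (263,222), and the hinge is near column 397. The choice is confirmed.

Run:
```python
from h import *
c=cam("wrist")
a,b=atz(c,(264,119),52),atz(c,(263,222),52); print(a,b,(a+b)/2)
v=a-b; print("yaw",np.arctan2(-v[0],v[1]),np.linalg.norm(v))
w=atz(c,(397,130),34)-atz(c,(397,211),34); print("hinge",atz(c,(397,170),34),np.arctan2(-w[0],w[1]))
p=np.array([458,-198,31.5])
print(rel(p,tooldown(-.12)))
```

```text
[ 465.47717664 -141.19201819   52.        ] [ 452.05454462 -251.39010871   52.        ] [ 458.76586063 -196.29106345   52.        ]
yaw -0.12120750647460908 111.01254975340186
hinge [ 605.9515134  -214.89760024   34.        ] 0.007316427027859679
(array([ -1.9,   8.6, 168.4]), array([ 0.1, -0.2,  0. ]))
```

```bash
python3 -m crank '[[[-1,9,45],[0,0,0],-0.2],[[-1,9,90],[0,0,0],-0.2],[[-1,9,115],[0,0,0],-0.2],[[-1,9,115],[0,0,0],-0.2]]'
python3 - <<'E'
from h import *
print(rel((458.3,-197,31.5),tooldown(-.12)))
c=cam("wrist");im=grab_frame("wrist");save(im,"w2.png")
E
```

```text
time: 3.1
tool_pos: [455.8, -194.5, 82.3]
orientation: [-2.343, -2.083, -0.002]
contact_force: [0.5, 1.2, 0.5]
gripper_width: 35.0
(array([-2.5,  3. , 50.7]), array([-0.2, -0.3,  0.2]))
```

View pics/w2.png

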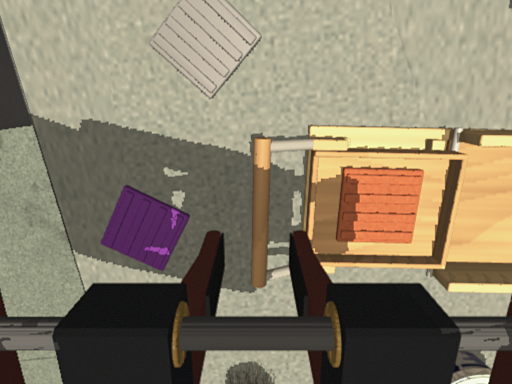

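The bar's column (about 260) lies between the fingers (middle about 257). Next I descend and grip.

```bash
python3 -m crank '[[[-2,3,25],[0,0,0],-0.2],[[-2,3,45],[0,0,0],-0.2],[[-2,3,51],[0,0,0],-0.2],[[-2,3,51],[0,0,0],-0.2]]'; python3 -m crank '[[[0,0,0],[0,0,0],-0.9],[[0,0,0],[0,0,0],-1],[[0,0,0],[0,0,0],-1],[[0,0,0],[0,0,0],-1],[[0,0,0],[0,0,0],-1]]' 15
python3 - <<'E'
from h import *
print(rel((458.3,-197,31.5),tooldown(-.12)))
im=grab_frame("wrist");save(im,"w3.png")
E
```

```text
time: 3.55
tool_pos: [460.5, -197.2, 34.1]
orientation: [-2.345, -2.086, -0.005]
contact_force: [-0.1, -0.2, -0.4]
gripper_width: 35.2
time: 4.05
tool_pos: [460.7, -197.3, 34.4]
orientation: [-2.345, -2.086, -0.005]
contact_force: [0.4, -0.3, -0.2]
gripper_width: 1.0
(array([ 0. , -2.4,  2.9]), array([ 0. , -0.2,  0.2]))
```

View pics/w3.png

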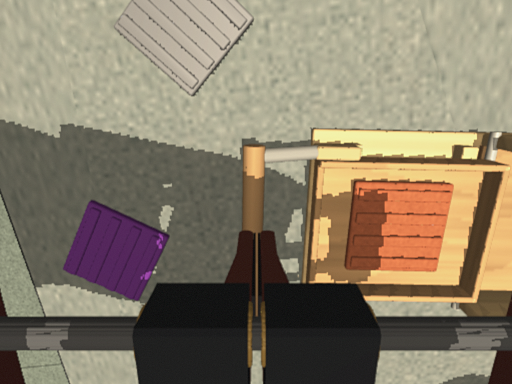

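Run:
```python
from h import *
def proj(c,p):
    f=192/np.tan(np.radians(c["vfov"])/2); q=rot(c["orientation"]).T@(np.array(p)-c["eye"]); return np.round([c["cx"]+f*q[0]/-q[2],c["cy"]-f*q[1]/-q[2]])
c=cam("wrist"); s=sense(); print(c,s["gripper_width"],s["tool_pos"])
for p in(s["tool_pos"],s["tool_pos"]+[0,10,0],s["tool_pos"]+[0,0,18.7]): print(proj(c,p))
for z in(20,35,50): print(z,proj(c,(465.5,-141.2,z)),proj(c,(452,-251.4,z)))
c1=dict(vfov=c["vfov"],cx=c["cx"],cy=c["cy"],eye=np.array([460.156,-117.629,389.268]),orientation=[-0.29984168,0.01340432,-0.12032713])
e1,d1=ray(c1,(264,119));e2,d2=ray(c,(254,147))
t=np.linalg.lstsq(np.stack([d1,-d2],1),e2-e1,rcond=None)[0]; print(e1+d1*t[0],e2+d2*t[1])
im=grab_frame("scene");save(cv2.resize(im[180:280,250:420],None,fx=4.5,fy=4.5,interpolation=cv2.INTER_CUBIC),"s2.png")
```

```text
{'vfov': 60.52980184272611, 'cx': 256.2422548169453, 'cy': 193.97762321026667, 'eye': array([ 471.0722928 , -116.90337688,  223.93486027]), 'orientation': array([-0.29773354,  0.01589722, -0.11526031])} 0.6702683351599853 [ 460.57212271 -197.26442993   34.2258705 ]
[254. 229.]
[252. 214.]
[254. 242.]
20 [251. 135.] [251. 292.]
35 [251. 138.] [251. 305.]
50 [251. 142.] [250. 320.]
[ 466.53262423 -144.90511689   43.19740322] [ 466.8040682  -145.05342942   43.21409428]
```

View pics/s2.png

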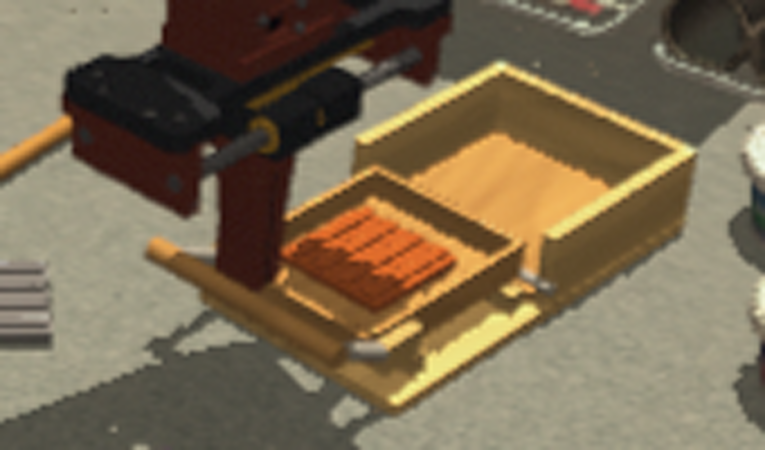

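Run:
```python
from h import *
def proj(c,p):
    f=192/np.tan(np.radians(c["vfov"])/2); q=rot(c["orientation"]).T@(np.array(p)-c["eye"]); return np.round([c["cx"]+f*q[0]/-q[2],c["cy"]-f*q[1]/-q[2]],1)
s=sense(); c=cam("scene"); t=s["tool_pos"]; print("tip",proj(c,t))
for z in(28,50):print(z,[proj(c,(x,y,z)) for x,y in((465.5,-141.2),(458.8,-196.3),(452,-251.4))])
print("seen bar ends",150/4.5+250,245/4.5+180,345/4.5+250,350/4.5+180,"tip",245/4.5+250,282/4.5+180)
print("jig corner near", 395/4.5+250,405/4.5+180,[atz(c,(395/4.5+250,405/4.5+180),z) for z in (0,6)])
im=grab_frame("top");save(cv2.resize(im[120:230,280:400],None,fx=5,fy=5,interpolation=cv2.INTER_CUBIC),"t3.png"); c=cam("top"); print("tip",proj(c,t),proj(c,t+[0,0,18]))
```

```text
tip [303.8 251.8]
28 [array([282.8, 242.9]), array([302.8, 254.5]), array([324.2, 266.9])]
50 [array([283.2, 234.1]), array([303.4, 245.5]), array([325. , 257.8])]
seen bar ends 283.3333333333333 234.44444444444446 326.6666666666667 257.77777777777777 tip 304.44444444444446 242.66666666666666
jig corner near 337.77777777777777 270.0 [array([ 493.62848089, -259.91782294,    0.        ]), array([ 486.59742083, -263.53024579,    6.        ])]
tip [326.5 212.8] [327.6 212.7]
```

View pics/t3.png

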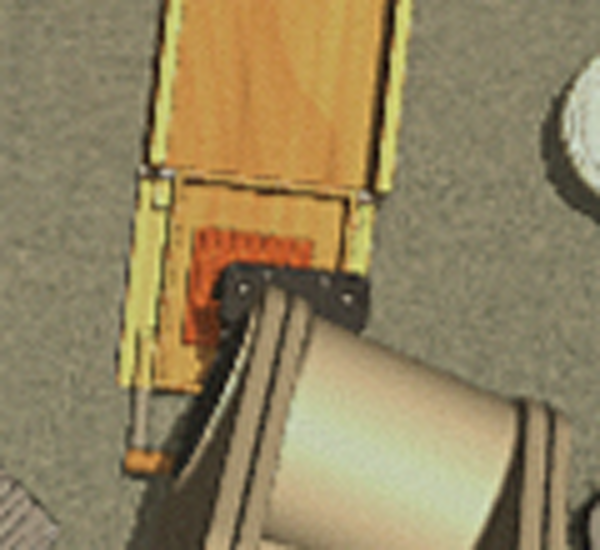

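The fingers shut on nothing. Both the scene and wrist views show the fingertips ending about 22 mm above the reported TCP, at the top of the bar. The bar itself projects exactly where I predicted, at z = 50. I'll raise, open and go deeper while watching the force.

```bash
python3 -m crank '[[[0,-2,-25],[0,0,0],-1],[[0,-2,-25],[0,0,0],-0.2],[[0,-2,-25],[0,0,0],-0.2],[[0,-2,-25],[0,0,0],-0.2],[[0,-2,-15],[0,0,0],-0.2]]'; python3 -m crank '[[[0,0,10],[0,0,0],-0.2],[[0,0,20],[0,0,0],-0.2],[[0,0,28],[0,0,0],-0.2]]';python3 -m crank '[[[0,0,5],[0,0,0],-0.2],[[0,0,10],[0,0,0],-0.2]]'
python3 - <<'E'
from h import *
print(sense()["contact_force"])
im=grab_frame("scene");save(cv2.resize(im[180:280,250:420],None,fx=4.5,fy=4.5,interpolation=cv2.INTER_CUBIC),"s4.png")
E
```

```text
time: 4.7
tool_pos: [459.0, -197.3, 49.0]
orientation: [-2.346, -2.087, -0.006]
contact_force: [-0.0, -0.9, 0.7]
gripper_width: 28.8
time: 5.0
tool_pos: [458.4, -196.8, 19.4]
orientation: [-2.345, -2.086, -0.004]
contact_force: [-0.3, 0.4, -0.6]
gripper_width: 34.6
time: 5.2
tool_pos: [458.0, -196.6, 8.5]
orientation: [-2.344, -2.085, -0.004]
contact_force: [-0.2, -0.1, 0.2]
gripper_width: 35.4
[-0.2286819  -0.08866465  0.2309563 ]
```

View pics/s4.png

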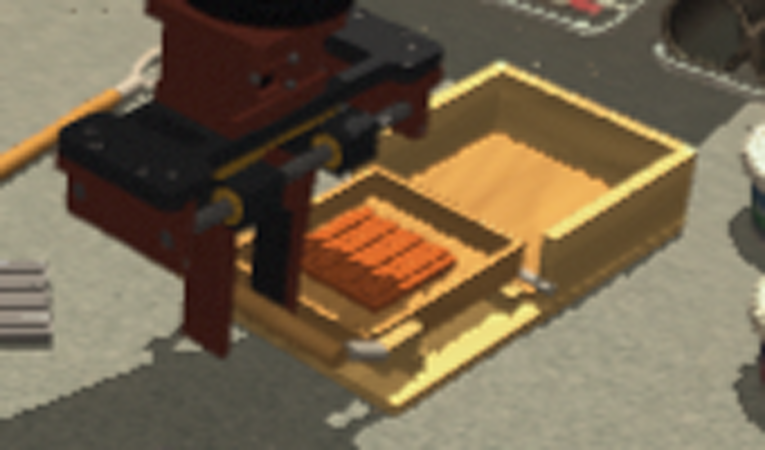

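The fingers now straddle the bar: the near finger's tip is at crop (220,350), below the rod. Closing.

```bash
python3 -m crank '[[[0,0,0],[0,0,0],-0.9],[[0,0,0],[0,0,0],-1],[[0,0,0],[0,0,0],-1],[[0,0,0],[0,0,0],-1]]' 15
python3 - <<'E'
from h import *
s=sense();print(s["contact_force"],s["gripper_width"],s["tool_pos"])
for th in np.arange(0,2.0,.13):
    a=np.radians(168.5)-th; print(round(th,2),np.round([151*np.cos(a)+148,151*np.sin(a)-30.1],1))
E
```

```text
time: 5.65
tool_pos: [458.1, -196.7, 8.4]
orientation: [-2.345, -2.085, -0.004]
contact_force: [0.6, 0.7, -0.7]
gripper_width: 11.6
[ 0.63068199  0.74339953 -0.69857263] 11.588620649273228 [ 458.1413949  -196.68242206    8.4373785 ]
0.0 [0. 0.]
0.13 [ 5.2 18.9]
0.26 [12.7 37. ]
0.39 [22.6 54. ]
0.52 [34.5 69.5]
0.65 [48.4 83.4]
0.78 [64.  95.4]
0.91 [ 81.  105.2]
1.04 [ 99.1 112.7]
1.17 [118.  117.9]
1.3 [137.4 120.5]
1.43 [157.  120.6]
1.56 [176.5 118.2]
1.69 [195.5 113.2]
1.82 [213.7 105.9]
1.95 [230.7  96.2]
```

```bash
python3 -m crank '[[[0,2,-9],[0,0,0],-1],[[0,5,-19],[0,0,0],-1],[[0,9,-28],[0,0,0],-1],[[0,13,-37],[0,0,0],-1],[[0,22,-54],[0,0,0],-1]]' 18
cat >> h.py <<'E'
def step(ths,ref=(458.14,-196.68,8.44),yaw=-0.118):
    s=sense();J=np.array([np.cos(yaw),np.sin(yaw),0]);d=s["tool_pos"]-np.array(ref)
    print("jig x,z",np.round(d@J,1),round(d[2],1),"theta",round(np.radians(168.5)-np.arctan2(30.1+d[2],d@J-148),3),"r",round(np.hypot(30.1+d[2],d@J-148),1),"w",round(s["gripper_width"],1),"F",np.round(s["contact_force"],1),"t",round(s["time"],2))
    for th in ths:
        a=np.radians(168.5)-th; p=np.array(ref)+J*(151*np.cos(a)+148)+[0,0,151*np.sin(a)-30.1]
        print(round(th,2),*rel(p,tooldown(-.12)))
E
python3 - <<'E'
from h import *
step(np.arange(.5,1.1,.1))
E
```

```text
time: 6.15
tool_pos: [479.2, -199.5, 62.7]
orientation: [-2.343, -2.084, -0.002]
contact_force: [2.7, -3.6, -5.2]
gripper_width: 11.4
jig x,z 21.2 54.3 theta 0.387 r 152.3 w 11.4 F [ 2.7 -3.6 -5.2] t 6.15
0.5 [  0.4  11.3 -13. ] [-0.2 -0.3  0.2]
0.6 [  0.4  21.6 -24.1] [-0.2 -0.3  0.2]
0.7 [  0.5  32.9 -34.1] [-0.2 -0.3  0.2]
0.8 [  0.5  45.1 -42.9] [-0.2 -0.3  0.2]
0.9 [  0.5  58.2 -50.4] [-0.2 -0.3  0.2]
1.0 [  0.5  72.  -56.6] [-0.2 -0.3  0.2]
1.1 [  0.5  86.3 -61.4] [-0.2 -0.3  0.2]
```

```bash
python3 -m crank '[[[0,11,-13],[0,0,0],-1],[[0,22,-24],[0,0,0],-1],[[0,33,-34],[0,0,0],-1],[[0,45,-43],[0,0,0],-1],[[0,58,-50],[0,0,0],-1]]'
python3 - <<'E'
from h import *
step(np.arange(1.0,1.5,.1))
E
```

```text
time: 6.65
tool_pos: [536.0, -206.8, 114.6]
orientation: [-2.342, -2.084, 0.001]
contact_force: [-5.2, -3.3, 5.6]
gripper_width: 11.6
jig x,z 78.5 106.1 theta 0.898 r 153.0 w 11.6 F [-5.2 -3.3  5.6] t 6.65
1.0 [ 0.9 14.9 -4.6] [-0.3 -0.2  0.2]
1.1 [ 0.9 29.2 -9.4] [-0.3 -0.2  0.2]
1.2 [  0.9  43.9 -12.8] [-0.3 -0.2  0.2]
1.3 [  0.9  58.9 -14.7] [-0.3 -0.2  0.2]
1.4 [  0.9  74.  -15.1] [-0.3 -0.2  0.2]
```

```bash
python3 -m crank '[[[1,15,-4],[0,0,0],-1],[[1,29,-9],[0,0,0],-1],[[1,44,-12],[0,0,0],-1],[[1,59,-14],[0,0,0],-1],[[1,74,-15],[0,0,0],-1]]'
python3 - <<'E'
from h import *
step(np.arange(1.45,1.7,.05))
E
```

```text
time: 7.15
tool_pos: [610.4, -215.6, 130.7]
orientation: [-2.344, -2.085, 0.002]
contact_force: [-2.0, -5.8, -3.9]
gripper_width: 11.3
jig x,z 153.4 122.2 theta 1.406 r 152.4 w 11.3 F [-2.  -5.8 -3.9] t 7.15
1.45 [0.8 6.7 1.8] [-0.3 -0.1  0.2]
1.5 [ 0.8 14.2  2.6] [-0.3 -0.1  0.2]
1.55 [ 0.8 21.6  3.7] [-0.3 -0.1  0.2]
1.6 [ 0.8 29.   5.2] [-0.3 -0.1  0.2]
1.65 [ 0.8 36.3  7.1] [-0.3 -0.1  0.2]
```

```bash
python3 -m crank '[[[1,7,1],[0,0,0],-1],[[1,14,2],[0,0,0],-1],[[1,22,3],[0,0,0],-1],[[1,29,5],[0,0,0],-1],[[1,36,7],[0,0,0],-1]]'
python3 - <<'E'
from h import *
step(np.arange(1.7,1.99,.05))
E
```

```text
time: 7.65
tool_pos: [646.9, -220.1, 124.9]
orientation: [-2.345, -2.087, 0.003]
contact_force: [-1.0, -4.8, 0.1]
gripper_width: 11.5
jig x,z 190.2 116.4 theta 1.65 r 152.5 w 11.5 F [-1.  -4.8  0.1] t 7.65
1.7 [1.  6.7 3.7] [-0.2 -0.   0.2]
1.75 [ 1.  13.8  6.3] [-0.2 -0.   0.2]
1.8 [ 1.  20.8  9.2] [-0.2 -0.   0.2]
1.85 [ 1.  27.6 12.5] [-0.2 -0.   0.2]
1.9 [ 1.  34.2 16.1] [-0.2 -0.   0.2]
1.95 [ 1.  40.6 20.1] [-0.2 -0.   0.2]
```

```bash
python3 -m crank '[[[1,7,3],[0,0,0],-1],[[1,14,6],[0,0,0],-1],[[1,21,9],[0,0,0],-1],[[1,28,12],[0,0,0],-1],[[1,34,16],[0,0,0],-1]]';python3 -m crank '[[[0,7,4],[0,0,0],-1],[[0,8,5],[0,0,0],-1],[[0,8,5],[0,0,0],-1],[[0,8,5],[0,0,0],-1],[[0,8,5],[0,0,0],-1]]'
python3 - <<'E'
from h import *
step(np.arange(1.9,1.4,-.1))
im=grab_frame("scene");save(cv2.resize(im[150:280,250:420],None,fx=4.5,fy=4.5,interpolation=cv2.INTER_CUBIC),"s5.png")
E
```

```text
time: 8.15
tool_pos: [681.9, -224.0, 109.8]
orientation: [-2.347, -2.088, 0.002]
contact_force: [0.2, -4.4, 3.1]
gripper_width: 11.5
time: 8.65
tool_pos: [689.8, -224.9, 105.0]
orientation: [2.347, 2.088, -0.002]
contact_force: [-0.3, -3.1, -0.7]
gripper_width: 11.9
jig x,z 233.4 96.6 theta 1.963 r 152.7 w 11.9 F [-0.3 -3.1 -0.7] t 8.65
1.9 [ 0.8 -9.1 -3.6] [-0.   0.1  0.2]
1.8 [  0.8 -22.4 -10.6] [-0.   0.1  0.2]
1.7 [  0.8 -36.5 -16.2] [-0.   0.1  0.2]
1.6 [  0.8 -51.  -20.3] [-0.   0.1  0.2]
1.5 [  0.8 -65.8 -23. ] [-0.   0.1  0.2]
```

View pics/s5.png

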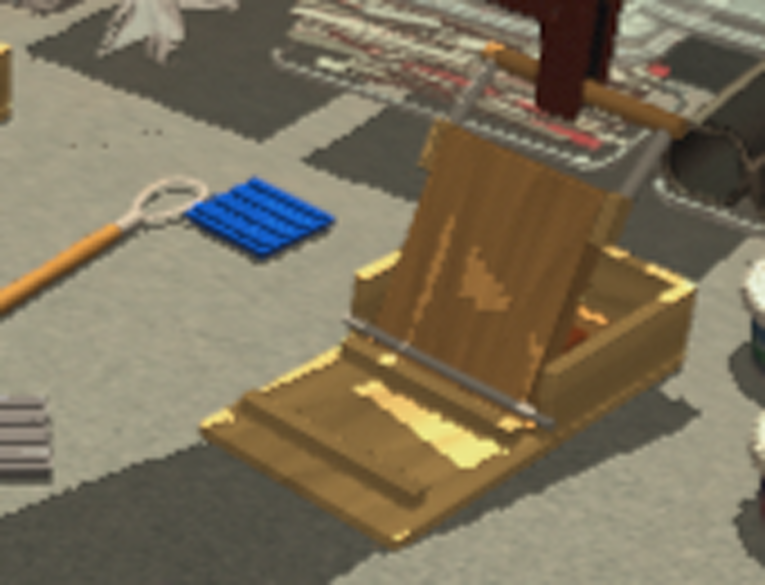

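The tray leans over the pan, and a red bit of tile shows in the pan at crop (580,335). Bringing it back.

```bash
python3 -m crank '[[[1,-9,-4],[0,0,0],-1],[[1,-22,-11],[0,0,0],-1],[[1,-36,-16],[0,0,0],-1],[[1,-51,-20],[0,0,0],-1],[[1,-66,-23],[0,0,0],-1]]'
python3 - <<'E'
from h import *
step(np.arange(1.4,.95,-.1))
E
```

```text
time: 9.2
tool_pos: [624.8, -215.3, 129.4]
orientation: [2.346, 2.087, 0.002]
contact_force: [2.0, 1.0, 1.2]
gripper_width: 11.3
jig x,z 167.6 120.9 theta 1.499 r 152.3 w 11.3 F [2.  1.  1.2] t 9.2
1.4 [ -1.1 -15.1   0.1] [ 0.1 -0.   0.2]
1.3 [ -1.1 -30.2   0.3] [ 0.1 -0.   0.2]
1.2 [ -1.1 -45.2   2.1] [ 0.1 -0.   0.2]
1.1 [ -1.1 -59.9   5.4] [ 0.1 -0.   0.2]
1.0 [ -1.1 -74.3  10.1] [ 0.1 -0.   0.2]
```

```bash
python3 -m crank '[[[-1,-15,-1],[0,0,0],-1],[[-1,-30,0],[0,0,0],-1],[[-1,-45,1],[0,0,0],-1],[[-1,-60,5],[0,0,0],-1],[[-1,-74,9],[0,0,0],-1]]'
python3 - <<'E'
from h import *
step(np.arange(.9,.45,-.1))
E
```

```text
time: 9.7
tool_pos: [550.6, -205.6, 120.6]
orientation: [2.348, 2.087, 0.006]
contact_force: [3.0, 5.7, -4.7]
gripper_width: 11.7
jig x,z 92.9 112.2 theta 1.001 r 152.6 w 11.7 F [ 3.   5.7 -4.7] t 9.7
0.9 [ -2.  -13.3   7.6] [ 0.2 -0.2  0.2]
0.8 [ -2.  -26.5  15.1] [ 0.2 -0.2  0.2]
0.7 [ -2.  -38.8  23.8] [ 0.2 -0.2  0.2]
0.6 [ -2.1 -50.1  33.7] [ 0.2 -0.2  0.2]
0.5 [ -2.1 -60.5  44.7] [ 0.2 -0.2  0.2]
```

```bash
python3 -m crank '[[[-2,-13,7],[0,0,0],-1],[[-2,-26,14],[0,0,0],-1],[[-2,-39,23],[0,0,0],-1],[[-2,-50,33],[0,0,0],-1],[[-2,-61,44],[0,0,0],-1]]'
python3 - <<'E'
from h import *
step(np.arange(.4,-.05,-.1))
E
```

```text
time: 10.2
tool_pos: [489.6, -198.7, 76.5]
orientation: [-2.348, -2.086, -0.009]
contact_force: [6.2, 4.9, -4.7]
gripper_width: 11.9
jig x,z 31.5 68.0 theta 0.499 r 152.3 w 11.9 F [ 6.2  4.9 -4.7] t 10.2
0.4 [-1.8 -8.1 12.8] [ 0.2 -0.3  0.1]
0.3 [ -1.9 -16.1  25.6] [ 0.2 -0.3  0.1]
0.2 [ -1.9 -22.7  39.2] [ 0.2 -0.3  0.1]
0.1 [ -2.  -27.9  53.3] [ 0.2 -0.3  0.1]
0.0 [ -2.1 -31.7  67.9] [ 0.2 -0.3  0.1]
```

```bash
python3 -m crank '[[[-2,-8,13],[0,0,0],-1],[[-2,-16,26],[0,0,0],-1],[[-2,-23,39],[0,0,0],-1],[[-2,-28,53],[0,0,0],-1],[[-2,-30,60],[0,0,0],-1]]';python3 -m crank '[[[0,-1,4],[0,0,0],-1],[[0,-2,7],[0,0,0],-1],[[0,-2,8],[0,0,0],-1],[[0,-2,8],[0,0,0],-1]]'
python3 - <<'E'
from h import *
step([0])
im=grab_frame("scene");save(cv2.resize(im[150:280,250:420],None,fx=4.5,fy=4.5,interpolation=cv2.INTER_CUBIC),"s6.png")
E
```

```text
time: 10.7
tool_pos: [459.5, -195.4, 15.8]
orientation: [-2.348, -2.084, -0.011]
contact_force: [2.6, 4.3, -0.7]
gripper_width: 11.3
time: 11.1
tool_pos: [458.6, -195.2, 9.5]
orientation: [2.35, 2.085, 0.013]
contact_force: [-0.9, -0.1, 14.7]
gripper_width: 11.5
jig x,z 0.3 1.1 theta 0.007 r 151.0 w 11.5 F [-0.9 -0.1 14.7] t 11.1
0 [-1.5 -0.3  1.1] [ 0.3 -0.4  0.1]
```

View pics/s6.png

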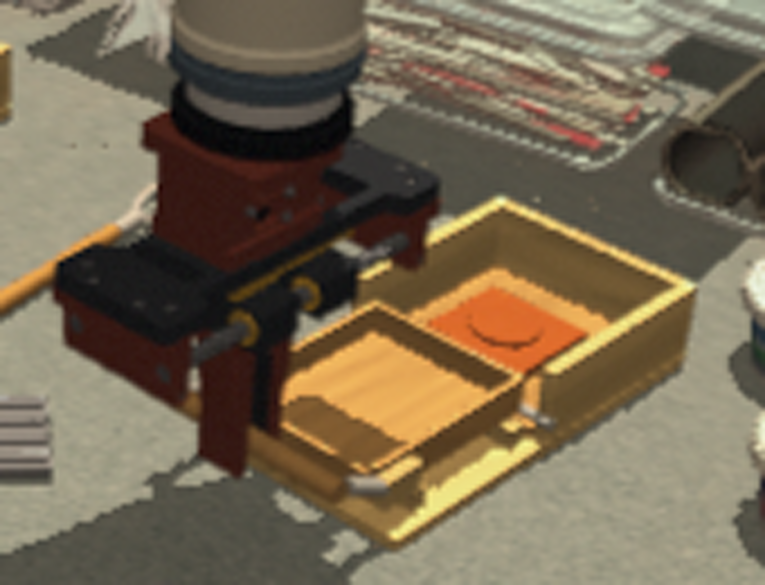

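The tile lies flat in the pan with its boss up at crop (508,325), and the tray is empty and down. Releasing, then lifting straight up.

```bash
python3 -m crank '[[[0,0,0],[0,0,0],-0.2],[[0,0,0],[0,0,0],-0.2],[[0,0,0],[0,0,0],-0.2],[[0,0,0],[0,0,0],-0.2],[[0,0,0],[0,0,0],-0.2]]';python3 -m crank '[[[0,0,-10],[0,0,0],-0.2],[[0,0,-30],[0,0,0],-0.2],[[0,0,-70],[0,0,0],-0.2],[[0,0,-115],[0,0,0],-0.2],[[0,0,-160],[0,0,0],-0.2]]';python3 -m crank '[[[0,0,0],[0,0,0],-0.2],[[40,-20,-20],[0,0,0],-0.2],[[80,-40,-20],[0,0,0],-0.2],[[110,-50,-20],[0,0,0],-0.2],[[110,-50,-20],[0,0,0],-0.2]]'
python3 - <<'E'
from h import *
im=grab_frame("top");save(cv2.resize(im[80:310,90:400],None,fx=2.5,fy=2.5,interpolation=cv2.INTER_CUBIC),"t7.png")
E
```

```text
time: 11.65
tool_pos: [458.4, -195.1, 9.4]
orientation: [-2.349, -2.085, -0.013]
contact_force: [0.1, -0.2, 0.8]
gripper_width: 35.1
time: 12.15
tool_pos: [456.9, -195.8, 171.3]
orientation: [-2.349, -2.085, -0.013]
contact_force: [1.2, -1.1, 0.5]
gripper_width: 35.0
time: 12.65
tool_pos: [418.3, -78.1, 191.7]
orientation: [-2.345, -2.087, -0.012]
contact_force: [0.7, -0.3, 0.2]
gripper_width: 35.0
```

View pics/t7.png

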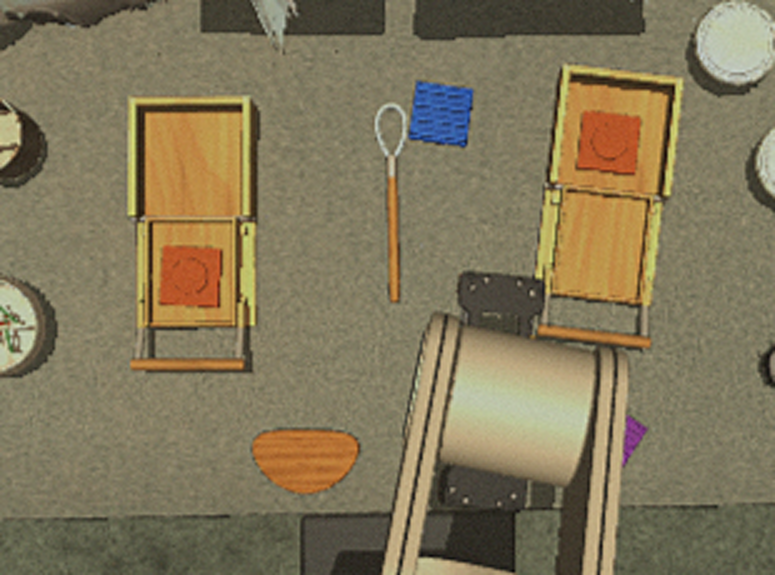

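The tile is boss up in the right pan at crop (608,141). The tray is empty and flat, and the other jig hasn't changed.

```bash
python3 -c "from cell import *; print(close_job())"
```

```text
the job is handed in; nothing more can be done
None
```

The job is done and handed in at about 12.7 s of the 48 s allowed. I gripped the right-hand tray's bar and swung the tray to about 1.96 rad. The tile tumbled into the pan, and I brought the tray back down, let go and moved the arm clear.

- **Final check:** in the last top picture the tile lies in the pan with its round boss up. The tray is empty and flat, and the other jig and its tile have not moved. I saw no sign of contact with the blue and grey look-alikes. The arm mostly hid the purple one in that picture, but it was never near the hand's path.
- **Forces:** the largest reading I saw was about 15 N, when the tray came down on its rest.
- **What failed first:** my first grasp closed on nothing, because the fingertips stood about 22 mm higher than the reported TCP and ended just above the bar. The wrist and scene pictures showed the gap. I opened, went about 26 mm deeper and gripped the rod, and the opening then read about 11.6 mm on the 12 mm rod.

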